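Clamp the bonsai tray under the hold-down

TASK

Push the shallow brown bonsai tray across the board, without lifting it, until it lies square and wholly inside the dark outline in front of the steel hold-down stand. Then swing the stand's lever down until its rubber foot rests on the tray's rim, and let go. Leave the other things on the board where they are.

Things in the scene. Friction and masses are not known exactly. Their poses are not given: they have to be found in the camera images.
- tray: Shallow brown rectangular bonsai tray, open at the top and empty, 110 mm along its x, 160 mm along its y, 40 mm high, about 0.45 kg. Origin: centre of its underside, on the board. Flat rim 16 mm wide, 34 to 40 mm up; below it the outer walls are 5 mm further in (100 x 150 mm) and 5 mm thick; inner floor at 12 mm, feet 6 mm high. Same either way round.
- spot (a point): Centre of the outlined place on the board, at board height. The dark outline is a flat painted rectangle, inside 134 mm along the spot's x and 184 mm along its y, line 8 mm wide: the tray fits with 12 mm to spare all round, its long side along the spot's y. The spot's x axis points to the stand.
- stand: Steel hold-down stand fixed to the board: base plate 88 x 80 x 6 mm (x from -28 to 60 mm), two upright cheeks 78 mm high, 44 mm over both. Origin at board height right below the lever's pivot, which lies along the stand's y, 62 mm above the board. Same axes as the spot, which lies 103 mm towards -x.
- lever (a joint): Angle of the hold-down lever: 0 = level, pointing from the pivot to the stand's -x, its foot then flat on the rim of a tray in the outline; grows as the handle is raised (range -0.12 to 1.35). It starts raised and stays where it is left (stiff hinge, about 2 N at the handle). Arm: steel bar 16 mm wide, 12 mm thick.
- handle (a point): Centre of the lever's wooden handle, a crossbar 70 mm long and 16 mm in diameter along the stand's y, 135 mm from the pivot.
- foot (a point): Centre of the underside of the lever's round rubber foot, 20 mm in diameter, 55 mm along the lever from the pivot and 22 mm below the lever's middle line.
- mister: Green plastic press-button spray mister, 72 mm in diameter, 180 mm high, standing. Bystander; origin at the centre of its underside.
- root_hook: Stainless steel root hook lying on the board, 180 mm long along its x, 20 mm thick handle. Bystander; origin near its middle, at board height.
- vase: Small glass vase, 68 mm in diameter, 115 mm high. Bystander; origin at the centre of its underside.
- pot: Empty clay pot, 90 mm in diameter, 85 mm high. Bystander; origin at the centre of its underside.
- turntable: Round wooden turntable, 170 mm in diameter, 36 mm high. Bystander; origin at the centre of its underside.
- scoop: Wooden soil scoop lying on the board, 175 mm long along its x, 52 mm wide, 16 mm high. Bystander; origin near its middle, at board height.
Not all that is in view belongs to the job. Of the things like the tray, leave any that is green; of the rest the smaller one is meant.

How it is judged:
By the outcome, as a careful person would: the job done as asked, in the order asked, and still so for the second after the job is handed in, with the robot touching nothing.
It also fails if it takes over 61 s, if anything falls off the work surface, if the arm or the gripper's body presses on something with over 40 N, if the wrist force passes 120 N, or if a joint passes its speed limit or range.

ROBOT

A 6-joint arm with a two-finger parallel gripper is mounted at the origin on the work surface. World frame = base frame: x ahead of the robot, y to its left, z up, the work surface at z = 0. Lengths are in mm, angles in degrees, forces in N, time in s.
With the tool pointing down it reaches from about 300 to 850 mm from the base axis. Payload 4.2 kg.
Tool frame: the origin (TCP) lies midway between the tips of the shut fingers; the grasp point (between the pads) lies 19 mm behind it (env.grip_point_offset is the distance from the TCP to the grasp point, in mm); z points along the fingers, x is the direction in which the jaws open and shut, and the axes are right-handed (so a half turn about z gives the same grasp; the last joint's range is limited). The gripper opens to 91 mm and grips with 3 to 60 N. Pads are 32 mm wide; open, the fingers measure 118 mm over their backs; the gripper's body (76 mm by 178 mm) begins 60 mm behind the grasp point.
Start: joints at [72.536, 18.312, 89.639, -0, 72.044, -1.146], TCP at [161.557, 551.854, 213.976] pointing down, gripper open.
Joint ranges: [-177.97, 177.97], [-48.28, 115.42], [12.27, 149.76], [-77.06, 257.06], [2.81, 150.46], [-146.56, 146.56]. Speed limits (degrees/s): [147.25, 147.25, 180, 180, 180, 180].

INTERFACE

Orientations are given as [roll, pitch, yaw] about the fixed x, y, z axes, in that order (R = Rz(yaw) Ry(pitch) Rx(roll)).
In Python, from workcell import env gives the robot as it stands.
- The arm moves only by the shell command python3 -m pendant 'ROWS' [FORCE]. ROWS is JSON, a list of rows, each an object with "xyz": the shift along the tool's x, y, z in m, a list of three; "roll": the turn about the tool's z in degrees; "jaw": the closure, from 0 (fully open) to 1 (shut). A call has exactly 8 rows; each row is the pose to reach, as a shift and turn from the pose commanded when the call began, along the tool's axes at that moment; what a row does not reach only later rows make up. A row lasts 1/8 s, in which the tool goes at most 62.5 mm and 10.7 degrees, less where a joint would pass 70% of its speed; a pose out of reach is approached as far as the arm can. A call with a gripper value outside its range is refused whole. The fingers move at their own pace and stop on an object; FORCE is the grip in N (left out, the last holds). Time passes only in rows, so rows that repeat a pose let the fingers close, or fill a call up. It gives the time, the measured TCP pose, the force and the opening at its end, in the units of the state.
- env.state(): the state, without advancing time (a new reading comes with each control period).
- env.grab_frame(name): name is "side" or "top"; returns (picture, depth): 400x640x3 uint8, blue, green, red; 400x640 float32, mm along the optical axis (not along the pixel's ray), 0 where there is no reading.
- env.camera_params(name): a dict with "camera_matrix" (3x3 intrinsics, pixels), "cam_to_world" (4x4, takes a point from camera to world coordinates). Camera axes: x right, y up, looking along -z (the intrinsics and any distortion apply to the point x, -y, -z); pixel columns grow to the right and rows downward; lengths in mm; the calibration is good to about 2 mm. A picture is of the moment at which its call begins. camera_params takes no time and is no camera call.
- env.job_done(): hands the job in, once; it reports no verdict.
The state is a dict: "time_s": time; "qpos": joint angles; "qvel": joint speeds; "effort": joint torques, N m; "ee_pos": TCP position; "ee_rot": TCP orientation; "force": force on the tool from outside, world axes, zero at the start; "torque": the same for the moment, N m; "gripper_width": finger opening in mm.
Only numpy, scipy, OpenCV 4.12 (cv2) and the standard library are available. Lean on these libraries where they do the work, as an engineer would, in place of code of your own. Each camera call takes 0.05 s, during which the arm holds its last target. There are 200 camera calls.

## Working session

There is one attempt and no reset: what is moved stays moved. The work goes in short steps, Python scripts to look and compute and a shell command to move; the robot and the scene stay as the last step left them, time stands still between calls to the robot, and variables do not carry over. Pictures are saved under pics/ and viewed, about 8 in all and at most 12, crops included, and the job is handed in when it is done.

```bash
ls; mkdir -p pics
cat > h.py <<'E'
import numpy as np, cv2
from workcell import env
def cloud(name):
    im,d=env.grab_frame(name); p=env.camera_params(name)
    K=np.array(p["camera_matrix"]);T=np.array(p["cam_to_world"])
    v,u=np.mgrid[:400,:640]
    X=(u-K[0,2])/K[0,0]*d; Y=-(v-K[1,2])/K[1,1]*d
    P=np.stack([X,Y,-d,np.ones_like(d)],-1)@T.T
    return im,d,P[...,:3]
E
python3 - <<'E'
from h import *
print(env.state()); 
for n in("top","side"):
    im,d,P=cloud(n); cv2.imwrite(f"pics/{n}0.png",im); np.savez(f"{n}0.npz",im=im,d=d,P=P)
    print(n,env.camera_params(n), (d==0).mean())
a=cv2.imread("pics/top0.png");b=cv2.imread("pics/side0.png")
E
```

```text
pics
{'time_s': 0.0, 'qpos': array([ 7.25356399e+01,  1.83528543e+01,  8.97061303e+01,  1.46057322e-04,
        7.20446132e+01, -1.14627916e+00]), 'qvel': array([ 0.01853694,  0.04171287,  0.05363928,  0.05186675, -0.03075289,
        0.02670294]), 'effort': array([-5.84051395e-04, -4.12456906e+01, -2.31975657e+01,  7.26260757e-02,
        4.55580465e-02, -1.17478512e-04]), 'ee_pos': array([161.4073022 , 551.35276485, 213.10999723]), 'ee_rot': array([-1.79997789e+02,  1.03574370e-01,  7.36818759e+01]), 'force': array([-0.29322644,  0.28818877, -0.56323432]), 'torque': array([ 2.23189961e-05,  2.78250327e-03, -2.38120280e-02]), 'gripper_width': 91.24800858897433}
top {'camera_matrix': array([[391.19330101,   0.        , 314.44917001],
       [  0.        , 391.19330101, 202.17859204],
       [  0.        ,   0.        ,   1.        ]]), 'cam_to_world': array([[-2.50935806e-02,  9.95201860e-01, -9.45704479e-02,
         4.41764108e+02],
       [-9.99581161e-01, -2.63426161e-02, -1.19820739e-02,
         9.82594496e+00],
       [-1.44158152e-02,  9.42301649e-02,  9.95446061e-01,
         1.15246158e+03],
       [ 0.00000000e+00,  0.00000000e+00,  0.00000000e+00,
         1.00000000e+00]])} 0.0039765625
side {'camera_matrix': array([[389.14320656,   0.        , 319.56591738],
       [  0.        , 389.14320656, 201.40315281],
       [  0.        ,   0.        ,   1.        ]]), 'cam_to_world': array([[ 9.91150413e-01,  9.07191930e-02, -9.69065883e-02,
         4.39404178e+02],
       [-1.32348165e-01,  6.19045349e-01, -7.74123258e-01,
        -7.77076074e+02],
       [-1.02382644e-02,  7.80097996e-01,  6.25573572e-01,
         7.32396149e+02],
       [ 0.00000000e+00,  0.00000000e+00,  0.00000000e+00,
         1.00000000e+00]])} 0.0039375
```

View pics/top0.png

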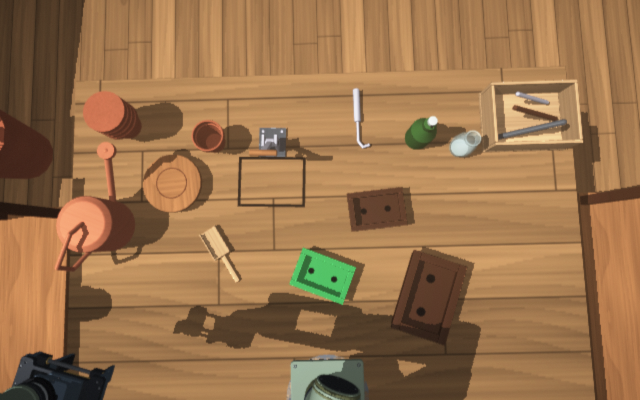

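View pics/side0.png

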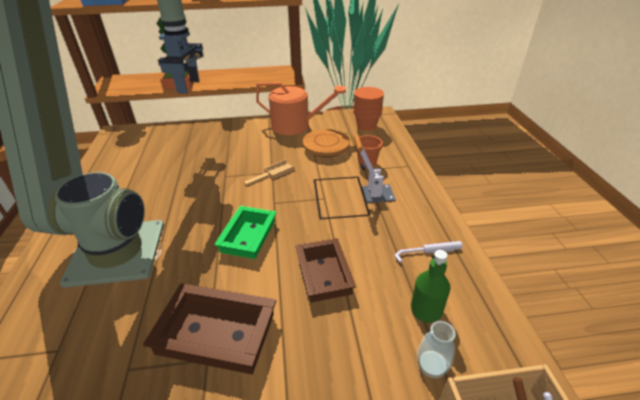

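In the top view there are three tray-like things: brown at (380,209), a larger brown one at (432,295) and green at (324,275). The small brown one at (380,209) fits, because green is excluded and the other brown one is bigger. The outline is at (272,182), the stand at (273,140) with its lever raised.

```bash
cat >> h.py <<'E'
def plane(name,uv,z):
    p=env.camera_params(name);K=np.array(p["camera_matrix"]);T=np.array(p["cam_to_world"])
    uv=np.asarray(uv,float).reshape(-1,2)
    r=np.stack([(uv[:,0]-K[0,2])/K[0,0],-(uv[:,1]-K[1,2])/K[1,1],-np.ones(len(uv))],-1)@T[:3,:3].T
    return T[:3,3]+r*((z-T[2,3])/r[:,2])[:,None]
def rect(pts):
    (c,s,a)=cv2.minAreaRect(np.asarray(pts,np.float32)[:,:2])
    return np.round(c,1),np.round(s,1),round(a,2)
def tray(im,P,box):
    u0,v0,u1,v1=box; m=np.zeros(im.shape[:2],bool); m[v0:v1,u0:u1]=1
    m&=(P[...,2]>30)&(P[...,2]<48)
    m=cv2.morphologyEx(m.astype(np.uint8),cv2.MORPH_OPEN,np.ones((2,2)))>0
    return P[m]
E
python3 - <<'E'
from h import *
z=np.load("top0.npz");im,P=z["im"],z["P"]
q=tray(im,P,(340,180,420,240)); print("tray",rect(q),q[:,2].mean(),len(q))
q=tray(im,P,(385,240,475,350)); print("big",rect(q))
# outline: dark thin, board height
g=cv2.cvtColor(im,cv2.COLOR_BGR2GRAY); m=np.zeros_like(g);m[152:212,230:312]=1
m=((g<75)&(m>0)&(abs(P[...,2])<12)).astype(np.uint8)
n,l,s,_=cv2.connectedComponentsWithStats(m,connectivity=8); i=1+s[1:,4].argmax();print(s[1:])
v,u=np.where(l==i); print("outline",rect(plane("top",np.c_[u,v],0)))
# stand/lever
sub=P[115:165,250:335].reshape(-1,3)
for lo,hi in((3,12),(60,72),(72,90),(90,120),(120,150),(150,180),(180,220)):
    k=sub[(sub[:,2]>lo)&(sub[:,2]<hi)]
    if len(k):print(lo,hi,len(k),k.min(0).round(),k.max(0).round(),k.mean(0).round())
for nme,(a,b,c,d) in dict(pot=(190,115,230,155),turn=(138,150,205,216),scoop=(195,220,245,285),green=(285,240,360,305)).items():
    k=P[b:d,a:c].reshape(-1,3);k=k[k[:,2]>10];print(nme,k.min(0).round(),k.max(0).round())
c=cv2.resize(im[105:240,225:425],None,fx=4,fy=4,interpolation=cv2.INTER_CUBIC);cv2.imwrite("pics/c1.png",c)
E
```

```text
Traceback (most recent call last):
  File "h.py", line 16, in rect
    (c,s,a)=cv2.minAreaRect(np.asarray(pts,np.float32)[:,:2])
            ~~~~~~~~~~~~~~~^^^^^^^^^^^^^^^^^^^^^^^^^^^^^^^^^^
cv2.error: OpenCV(4.12.0) /io/opencv/modules/imgproc/src/convhull.cpp:143: error: (-215:Assertion failed) total >= 0 && (depth == CV_32F || depth == CV_32S) in function 'convexHull'
```

Contiguity issue; fix.

```bash
sed -i 's/cv2.minAreaRect(np.asarray(pts,np.float32)\[:,:2\])/cv2.minAreaRect(np.ascontiguousarray(np.asarray(pts)[:,:2],np.float32))/' h.py
python3 - <<'E'
from h import *
z=np.load("top0.npz");im,P=z["im"],z["P"]
q=tray(im,P,(340,180,420,240)); print("tray",rect(q),q[:,2].mean(),len(q))
q=tray(im,P,(385,240,475,350)); print("big",rect(q))
g=cv2.cvtColor(im,cv2.COLOR_BGR2GRAY); m=np.zeros_like(g);m[152:212,230:312]=1
m=((g<75)&(m>0)&(abs(P[...,2])<12)).astype(np.uint8)
n,l,s,_=cv2.connectedComponentsWithStats(m,connectivity=8); i=1+s[1:,4].argmax();print(s[1:])
v,u=np.where(l==i); print("outline",rect(plane("top",np.c_[u,v],0)))
sub=P[115:165,250:335].reshape(-1,3)
for lo,hi in((3,12),(60,72),(72,90),(90,120),(120,150),(150,180),(180,220)):
    k=sub[(sub[:,2]>lo)&(sub[:,2]<hi)]
    if len(k):print(lo,hi,len(k),k.min(0).round(),k.max(0).round(),k.mean(0).round())
for nme,(a,b,c,d) in dict(pot=(190,115,230,155),turn=(138,150,205,216),scoop=(195,220,245,285),green=(285,240,360,305)).items():
    k=P[b:d,a:c].reshape(-1,3);k=k[k[:,2]>10];print(nme,k.min(0).round(),k.max(0).round())
c=cv2.resize(im[105:240,225:425],None,fx=4,fy=4,interpolation=cv2.INTER_CUBIC);cv2.imwrite("pics/c1.png",c)
E
```

```text
tray (array([ 515.2, -114.6]), array([114.6, 265.2]), 7.17) 37.414008733139696 947
big (array([0., 0.]), array([0., 0.]), 0.0)
[[238 157  67  50 392]]
outline (array([617. , 151.3]), array([196.9, 147.4]), 88.39)
3 12 673 [663. -41.   3.] [821. 213.  12.] [741. 115.   6.]
60 72 41 [705. 122.  61.] [739. 168.  72.] [719. 138.  68.]
72 90 99 [703. 126.  72.] [737. 169.  90.] [721. 146.  77.]
90 120 16 [695. 139.  90.] [714. 152. 115.] [704. 144. 104.]
120 150 22 [680. 140. 122.] [697. 155. 149.] [691. 145. 134.]
150 180 15 [674. 140. 151.] [685. 155. 174.] [678. 147. 164.]
180 220 161 [654. 114. 185.] [669. 181. 196.] [661. 147. 191.]
pot [442.  10.  10.] [ 784.  361. 1152.]
turn [442.  10.  22.] [ 701.  520. 1152.]
scoop [325.  10.  10.] [ 488.  361. 1152.]
green [260. -86.  10.] [ 442.  100. 1152.]
```

Run:
```python
s=open('h.py').read()
s=s.replace("    return P[m]\n","    n,l,st,_=cv2.connectedComponentsWithStats(m.astype(np.uint8)); return P[l==1+st[1:,4].argmax()]\n")
open('h.py','w').write(s)
from h import *
z=np.load("top0.npz");im,P,d=z["im"],z["P"],z["d"]
q=tray(im,P,(340,180,420,240)); print("tray",rect(q),q.min(0),q.max(0),len(q))
hsv=cv2.cvtColor(im,cv2.COLOR_BGR2HSV);print(hsv[195,370],hsv[209,380],hsv[240,380])
for nme,(a,b,c,e) in dict(pot=(190,115,230,155),turn=(138,150,205,216),scoop=(195,220,245,285),green=(285,240,360,305),big=(385,240,475,350),hook=(350,85,375,150)).items():
    k=P[b:e,a:c][d[b:e,a:c]>0];k=k[k[:,2]>10];print(nme,k.min(0).round(),k.max(0).round())
z=np.load("side0.npz");im2,P2=z["im"],z["P"]
q=tray(im2,P2,(285,225,365,310)); print("tray side",rect(q),q.min(0),q.max(0),len(q))
```

```text
tray (array([ 515.2, -114.6]), array([114.6, 265.2]), 7.17) [ 441.76410761 -246.9882075    -5.92612236] [ 583.68809809    9.82594496 1152.46158308] 947
[ 10 133  94] [ 11 138 100] [ 15 125 189]
pot [694. 273.  10.] [784. 361.  89.]
turn [530. 327.  22.] [701. 520.  87.]
scoop [325. 246.  10.] [488. 361.  22.]
green [260. -86.  10.] [418. 100.  47.]
big [ 147. -391.   10.] [ 405. -177.   61.]
hook [ 707. -143.   10.] [887. -99.  24.]
tray side (array([ 520.9, -407.2]), array([745.7, 133.5]), 87.72) [ 439.40417786 -777.07607449   -4.10466207] [596.03591033 -36.45027994 732.39614933] 1153
```

View pics/c1.png

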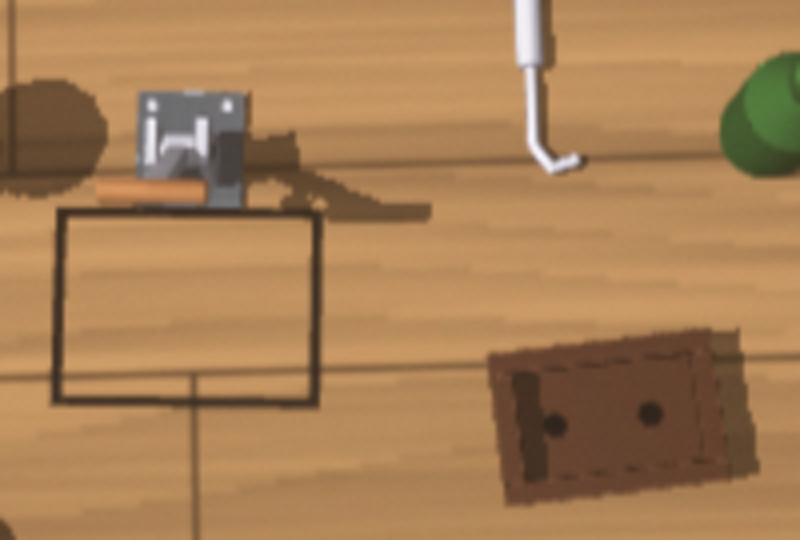

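The crop confirms it: a small brown tray, empty, with corners near full-image (347,194), (403,187), (408,225), (352,231). The outline at (272,182) is clear. I'll measure the tray from a colour/height mask.

Run:
```python
s=open('h.py').read()
s=s.replace("np.ones((2,2))","np.ones((3,3))")
open('h.py','w').write(s)
from h import *
z=np.load("top0.npz");im,P,d=z["im"],z["P"],z["d"]
q=tray(im,P,(340,180,420,240)); print("tray",rect(q),q.min(0),q.max(0),len(q))
c=plane("top",[(347,193.7),(402.5,187.5),(407.5,225),(351.7,231.2)],40);print(c.round(),c.mean(0),rect(c))
z=np.load("side0.npz");im2,P2=z["im"],z["P"]
q=tray(im2,P2,(285,225,365,310)); print("tray side",rect(q),len(q))
```

```text
tray (array([ 523.4, -153.4]), array([109.9, 161.2]), 5.33) [ 462.43219822 -236.05753676   34.10954575] [584.70424407 -69.83697921  46.3912254 ] 938
[[ 569.  -70.   40.]
 [ 583. -229.   40.]
 [ 476. -239.   40.]
 [ 462.  -80.   40.]] [ 522.48475491 -154.6508042    40.        ] (array([ 522.5, -154.5]), array([107.7, 159.5]), 4.88)
tray side (array([ 525.2, -156.5]), array([110.2, 162.7]), 5.34) 1145
```

```bash
cat >> h.py <<'E'
def to(x,y,z,yaw):
    s=env.state();p=s["ee_pos"];a=s["ee_rot"]
    from scipy.spatial.transform import Rotation as R
    M=R.from_euler("xyz",a,degrees=True).as_matrix()
    t=M.T@(np.array([x,y,z])-p)/1000; r=-(yaw-a[2]); r=(r+180)%360-180
    print("xyz",t.round(4),"roll",round(r,1),"| q",s["qpos"].round(0))
E
python3 -c "
from h import *
to(527,-310,214,-1.6); to(527,-310,15,-1.6)"; python3 -m pendant -h | head -20
```

```text
xyz [-7.240e-01  5.929e-01  3.000e-04] roll 75.3 | q [73. 18. 90. -0. 72. -1.]
xyz [-0.7237  0.5929  0.1993] roll 75.3 | q [73. 18. 90. -0. 72. -1.]invalid input: not JSON, or not a number
```

```bash
python3 -m pendant '[{"xyz":[-0.043,0.036,0],"roll":8,"jaw":0.25},{"xyz":[-0.087,0.072,0],"roll":16,"jaw":0.25},{"xyz":[-0.131,0.108,0],"roll":24,"jaw":0.25},{"xyz":[-0.175,0.144,0],"roll":32,"jaw":0.25},{"xyz":[-0.219,0.18,0],"roll":40,"jaw":0.25},{"xyz":[-0.263,0.216,0],"roll":48,"jaw":0.25},{"xyz":[-0.307,0.252,0],"roll":56,"jaw":0.25},{"xyz":[-0.351,0.288,0],"roll":64,"jaw":0.25}]'
python3 -c "
from h import *
to(527,-310,214,-1.6)"
```

```text
time_s: 1.1
ee_pos: [339.6, 132.4, 213.9]
ee_rot: [-180.0, -0.0, 9.4]
force: [1.2, 0.4, 0.7]
gripper_width: 68.5
xyz [ 1.123e-01  4.671e-01 -1.000e-04] roll 11.0 | q [ 19.  -1. 114.   0.  68.  10.]
```

```bash
python3 -m pendant '[{"xyz":[0.014,0.058,0],"roll":1.4,"jaw":0.25},{"xyz":[0.028,0.116,0],"roll":2.8,"jaw":0.25},{"xyz":[0.042,0.174,0],"roll":4.1,"jaw":0.25},{"xyz":[0.056,0.232,0],"roll":5.5,"jaw":0.25},{"xyz":[0.07,0.291,0],"roll":6.9,"jaw":0.25},{"xyz":[0.084,0.35,0],"roll":8.3,"jaw":0.25},{"xyz":[0.098,0.409,0],"roll":9.7,"jaw":0.25},{"xyz":[0.112,0.467,0],"roll":11,"jaw":0.25}]'
python3 -c "
from h import *
to(527,-310,15,-1.6)"
```

```text
time_s: 2.1
ee_pos: [528.6, -309.3, 213.4]
ee_rot: [-180.0, 0.0, -1.4]
force: [0.2, -0.2, -0.7]
gripper_width: 68.4
xyz [-0.0015  0.0009  0.1984] roll 0.2 | q [-31.  22.  84.   0.  74. -30.]
```

```bash
python3 -m pendant '[{"xyz":[-0.001,0,0.05],"jaw":0.25,"roll":0.2},{"xyz":[-0.001,0,0.1],"jaw":0.25,"roll":0.2},{"xyz":[-0.001,0,0.15],"jaw":0.25,"roll":0.2},{"xyz":[-0.001,0,0.185],"jaw":0.25,"roll":0.2},{"xyz":[-0.001,0,0.198],"jaw":0.25,"roll":0.2},{"xyz":[-0.001,-0.02,0.198],"jaw":0.25,"roll":0.2},{"xyz":[-0.001,-0.035,0.198],"jaw":0.25,"roll":0.2},{"xyz":[-0.001,-0.045,0.198],"jaw":0.25,"roll":0.2}]'
python3 -c "
from h import *
to(527,58,15,-1.6)"
```

```text
time_s: 3.1
ee_pos: [529.1, -261.2, 17.5]
ee_rot: [179.9, -0.1, -1.4]
force: [0.1, -1.0, -0.3]
gripper_width: 68.5
xyz [-0.0102 -0.319   0.0021] roll 0.2 | q [-27.  30. 102.   0.  48. -26.]
```

```bash
python3 -m pendant '[{"xyz":[0,-0.008,0],"jaw":0.25},{"xyz":[0,-0.018,0],"jaw":0.25},{"xyz":[0,-0.03,0],"jaw":0.25},{"xyz":[0,-0.042,0],"jaw":0.25},{"xyz":[0,-0.054,0],"jaw":0.25},{"xyz":[0,-0.066,0],"jaw":0.25},{"xyz":[0,-0.078,0],"jaw":0.25},{"xyz":[0,-0.09,0],"jaw":0.25}]'
python3 - <<'E'
from h import *
im,d,P=cloud("side");cv2.imwrite("pics/s1.png",im)
q=tray(im,P,(240,190,365,310));print(rect(q))
E
```

```text
(array([343.5,   2.4]), array([161.4, 107.9]), 68.27)invalid input at $[0]: expected keys xyz, roll, jaw
```

View pics/s1.png

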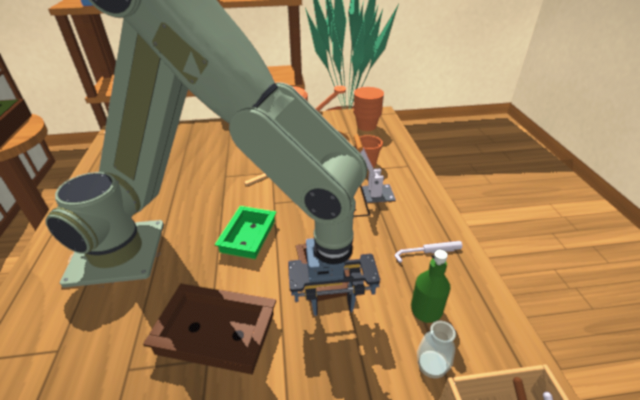

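The move was refused because roll is a required key. The picture shows the gripper at (335,285), just behind the tray and not yet touching it.

```bash
python3 -m pendant '[{"xyz":[0,-0.008,0],"roll":0,"jaw":0.25},{"xyz":[0,-0.018,0],"roll":0,"jaw":0.25},{"xyz":[0,-0.03,0],"roll":0,"jaw":0.25},{"xyz":[0,-0.042,0],"roll":0,"jaw":0.25},{"xyz":[0,-0.054,0],"roll":0,"jaw":0.25},{"xyz":[0,-0.066,0],"roll":0,"jaw":0.25},{"xyz":[0,-0.078,0],"roll":0,"jaw":0.25},{"xyz":[0,-0.09,0],"roll":0,"jaw":0.25}]' && python3 -m pendant '[{"xyz":[0,-0.012,0],"roll":0,"jaw":0.25},{"xyz":[0,-0.024,0],"roll":0,"jaw":0.25},{"xyz":[0,-0.036,0],"roll":0,"jaw":0.25},{"xyz":[0,-0.048,0],"roll":0,"jaw":0.25},{"xyz":[0,-0.06,0],"roll":0,"jaw":0.25},{"xyz":[0,-0.072,0],"roll":0,"jaw":0.25},{"xyz":[0,-0.084,0],"roll":0,"jaw":0.25},{"xyz":[0,-0.096,0],"roll":0,"jaw":0.25}]'
python3 - <<'E'
from h import *
im,d,P=cloud("top")
cv2.imwrite("pics/t1.png",im)
q=tray(im,P,(250,160,420,240));print(rect(q),len(q)); to(527,58,15,-1.6)
E
```

```text
time_s: 4.15
ee_pos: [531.5, -172.2, 16.4]
ee_rot: [180.0, -0.1, -1.5]
force: [0.5, -5.7, 3.9]
gripper_width: 68.2
time_s: 5.15
ee_pos: [533.7, -76.1, 16.3]
ee_rot: [180.0, -0.1, -1.5]
force: [0.5, -5.2, 4.6]
gripper_width: 68.6
(array([537.5,  39.4]), array([126.7, 109.7]), 88.48) 668
xyz [-0.0098 -0.1322  0.0012] roll 0.1 | q [ -9.  27. 109.   0.  44.  -8.]
```

View pics/t1.png

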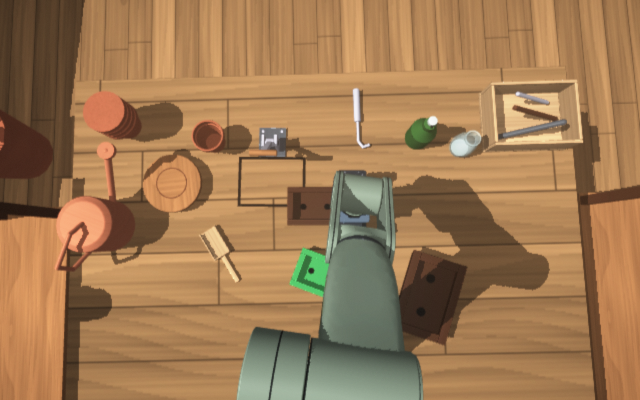

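The tray is square to the pusher (88.5° against 88.4° for the outline), centred around (537,23), with its left end at pixel column 288. About 131 mm more in +y.

```bash
python3 -m pendant '[{"xyz":[0,-0.012,0],"roll":0,"jaw":0.25},{"xyz":[0,-0.024,0],"roll":0,"jaw":0.25},{"xyz":[0,-0.036,0],"roll":0,"jaw":0.25},{"xyz":[0,-0.048,0],"roll":0,"jaw":0.25},{"xyz":[0,-0.06,0],"roll":0,"jaw":0.25},{"xyz":[0,-0.072,0],"roll":0,"jaw":0.25},{"xyz":[0,-0.084,0],"roll":0,"jaw":0.25},{"xyz":[0,-0.096,0],"roll":0,"jaw":0.25}]' && python3 -m pendant '[{"xyz":[0,-0.01,0],"roll":0,"jaw":0.25},{"xyz":[0,-0.02,0],"roll":0,"jaw":0.25},{"xyz":[0,-0.028,0],"roll":0,"jaw":0.25},{"xyz":[0,-0.033,0],"roll":0,"jaw":0.25},{"xyz":[0,-0.035,0],"roll":0,"jaw":0.25},{"xyz":[0,-0.01,0],"roll":0,"jaw":0.25},{"xyz":[0,0.01,0],"roll":0,"jaw":0.25},{"xyz":[0,0.01,-0.045],"roll":0,"jaw":0.25}]'
python3 - <<'E'
from h import *
for n,b in(("top",(210,160,340,240)),("side",(250,150,350,270))):
    im,d,P=cloud(n)
    q=tray(im,P,b);print(rect(q),len(q))
E
```

```text
time_s: 6.2
ee_pos: [535.4, 19.7, 16.0]
ee_rot: [180.0, 0.0, -1.5]
force: [0.6, -5.6, 3.0]
gripper_width: 68.2
time_s: 7.2
ee_pos: [532.3, 8.6, 58.2]
ee_rot: [-180.0, 0.5, -1.7]
force: [0.8, -0.5, 0.5]
gripper_width: 68.3
(array([540.6, 167.9]), array([131.6, 110.2]), 88.14) 695
(array([384.8,  -3.9]), array([ 69.2, 173.5]), 0.25) 397
```

```bash
python3 -c "
from h import *
to(440,156,130,88.4)"
```

```text
xyz [-0.1019 -0.144  -0.0663] roll -90.0 | q [ -0.  23. 107.   0.  50.   1.]
```

```bash
python3 -m pendant '[{"xyz":[-0.01,0,-0.06],"roll":0,"jaw":0},{"xyz":[-0.03,-0.02,-0.066],"roll":-10,"jaw":0},{"xyz":[-0.06,-0.04,-0.066],"roll":-20,"jaw":0},{"xyz":[-0.09,-0.07,-0.066],"roll":-30,"jaw":0},{"xyz":[-0.102,-0.1,-0.066],"roll":-40,"jaw":0},{"xyz":[-0.102,-0.13,-0.066],"roll":-50,"jaw":0},{"xyz":[-0.102,-0.144,-0.066],"roll":-60,"jaw":0},{"xyz":[-0.102,-0.144,-0.066],"roll":-70,"jaw":0}]'; python3 -c "
from h import *
to(440,156,15,88.4)"
```

```text
time_s: 8.3
ee_pos: [436.7, 157.2, 126.1]
ee_rot: [-179.9, -0.0, 68.9]
force: [0.6, -0.7, -0.7]
gripper_width: 90.9
xyz [0.     0.0037 0.1111] roll -19.5 | q [ 18.  13. 111.   0.  56. -51.]
```

```bash
python3 -m pendant '[{"xyz":[0,0.003,0],"roll":-10,"jaw":0},{"xyz":[0,0.003,0],"roll":-20,"jaw":0},{"xyz":[0,0.003,0.03],"roll":-20,"jaw":0},{"xyz":[0,0.003,0.07],"roll":-20,"jaw":0},{"xyz":[0,0.003,0.1],"roll":-20,"jaw":0},{"xyz":[0,0.003,0.111],"roll":-20,"jaw":0},{"xyz":[0,0.003,0.111],"roll":-20,"jaw":0},{"xyz":[0,0.003,0.111],"roll":-20,"jaw":0}]'
python3 - <<'E'
from h import *
for n,b in(("top",(210,160,340,240)),("side",(270,170,350,270))):
    im,d,P=cloud(n)
    q=tray(im,P,b);print(rect(q),len(q),q.min(0),q.max(0))
to(542,154,15,88.4)
E
```

```text
time_s: 9.3
ee_pos: [441.0, 155.3, 16.8]
ee_rot: [179.9, -0.1, 88.5]
force: [0.2, -0.9, -0.1]
gripper_width: 91.5
(array([540.4, 153.4]), array([160.7, 109.6]), 88.5) 829 [483.6536671   71.98361235  32.28790646] [596.76838037 234.76252886  47.00775397]
(array([542. , 151.1]), array([167.2, 110. ]), 88.35) 595 [485.34592353  66.03610099  30.61413161] [598.80398707 235.3907485   41.72531332]
xyz [0.0013 0.101  0.0022] roll 0.1 | q [ 18.  22. 119.   0.  40. -70.]
```

```bash
python3 -m pendant '[{"xyz":[0,0.012,0],"roll":0,"jaw":0},{"xyz":[0,0.022,0],"roll":0,"jaw":0},{"xyz":[0,0.033,0],"roll":0,"jaw":0},{"xyz":[0,0.045,0],"roll":0,"jaw":0},{"xyz":[0,0.057,0],"roll":0,"jaw":0},{"xyz":[0,0.069,0],"roll":0,"jaw":0},{"xyz":[0,0.08,0],"roll":0,"jaw":0},{"xyz":[0,0.088,0],"roll":0,"jaw":0}]'
python3 - <<'E'
from h import *
im,d,P=cloud("top");q=tray(im,P,(230,145,320,225));print(rect(q),len(q),q.min(0),q.max(0))
cv2.imwrite("pics/t2.png",cv2.resize(im[100:250,200:360],None,fx=4,fy=4))
to(544,152,15,88.4)
E
```

```text
time_s: 10.4
ee_pos: [527.2, 152.4, 15.6]
ee_rot: [-179.8, 0.0, 88.5]
force: [-4.7, 0.1, 3.2]
gripper_width: 91.4
(array([613.8, 151. ]), array([160.8,  75.9]), 87.14) 456 [572.00363245  71.00577317  33.33414182] [652.35390202 231.05541508  44.55809454]
xyz [-0.0001  0.015   0.0007] roll 0.1 | q [ 15.  28. 108.   0.  45. -74.]
```

View pics/t2.png

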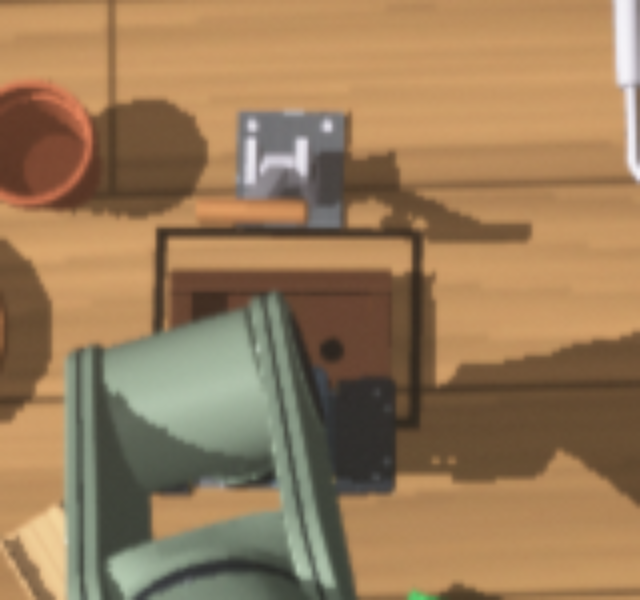

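The crop shows the tray square, with its front edge near the outline's far side but about 18 mm short. Push 18 mm more, then back off.

```bash
python3 -m pendant '[{"xyz":[0,0.006,0],"roll":0,"jaw":0},{"xyz":[0,0.011,0],"roll":0,"jaw":0},{"xyz":[0,0.016,0],"roll":0,"jaw":0},{"xyz":[0,0.0185,0],"roll":0,"jaw":0},{"xyz":[0,0.0185,0],"roll":0,"jaw":0},{"xyz":[0,-0.01,0],"roll":0,"jaw":0},{"xyz":[0,-0.06,0],"roll":0,"jaw":0},{"xyz":[0,-0.12,0],"roll":0,"jaw":0}]'
python3 - <<'E'
from h import *
im,d,P=cloud("top");q=tray(im,P,(230,145,320,225));print(rect(q),len(q),q.min(0),q.max(0))
cv2.imwrite("pics/t3.png",cv2.resize(im[110:230,210:340],None,fx=5,fy=5,interpolation=cv2.INTER_CUBIC))
im,d,P=cloud("side");q=tray(im,P,(300,165,375,225));print(rect(q),len(q))
to(544,152,15,88.4)
E
```

```text
time_s: 11.45
ee_pos: [409.1, 156.4, 16.5]
ee_rot: [179.7, -0.1, 88.4]
force: [-0.7, 0.4, -0.1]
gripper_width: 91.0
(array([616.9, 151.4]), array([160.2, 108.8]), 88.53) 972 [560.68933416  70.59000128  31.5911319 ] [672.70760216 231.33034162  45.96331335]
(array([619., 148.]), array([165.6, 109.7]), 88.68) 599
xyz [ 0.0012  0.1433 -0.0007] roll 0.2 | q [ 20.  20. 123.   0.  38. -69.]
```

View pics/t3.png

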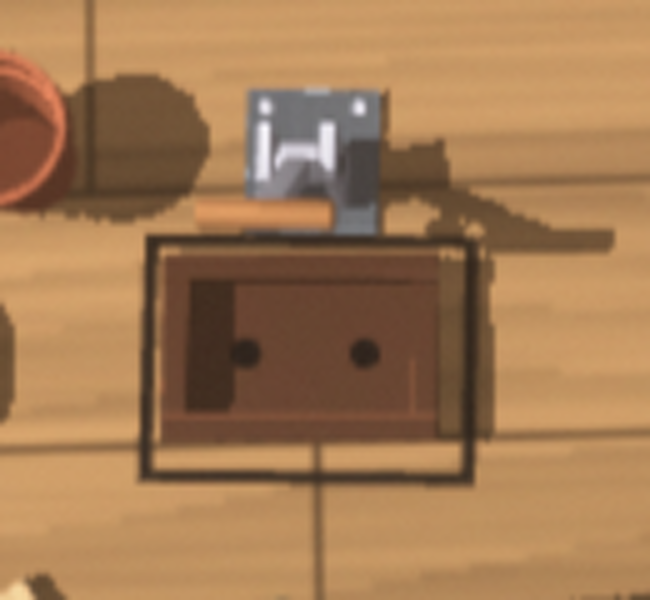

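The tray lies inside at (616.9,151.4), 88.5°, against the outline at (617,151.3), 88.4°. Next is the lever: rise, shut the fingers and go above the handle at about (664,150,185).

```bash
python3 -m pendant '[{"xyz":[0,0,-0.05],"roll":0,"jaw":1},{"xyz":[0,0,-0.11],"roll":0,"jaw":1},{"xyz":[0,0,-0.17],"roll":0,"jaw":1},{"xyz":[0,0.02,-0.215],"roll":0,"jaw":1},{"xyz":[0,0.07,-0.215],"roll":0,"jaw":1},{"xyz":[0,0.12,-0.215],"roll":0,"jaw":1},{"xyz":[0,0.17,-0.215],"roll":0,"jaw":1},{"xyz":[0,0.21,-0.215],"roll":0,"jaw":1}]'
python3 - <<'E'
from h import *
im,d,P=cloud("side"); cv2.imwrite("pics/s3.png",cv2.resize(im[100:240,280:440],None,fx=4,fy=4))
h=P[140:185,345:395].reshape(-1,3);k=h[(h[:,2]>170)&(h[:,2]<205)&(h[:,0]>640)&(h[:,0]<690)];print(len(k),k.min(0),k.max(0),k.mean(0))
to(664,150,205,88.4)
E
```

```text
time_s: 12.55
ee_pos: [621.2, 150.1, 231.4]
ee_rot: [179.8, -0.0, 88.5]
force: [0.7, 1.1, -0.2]
gripper_width: 14.3
69 [655.59215771 109.07088611 175.7402495 ] [670.52430403 165.93282867 191.48928837] [661.91273326 127.00689139 186.02284346]
xyz [0.0012 0.038  0.0257] roll 0.0 | q [ 12.  24.  79.  -0.  77. -76.]
```

View pics/s3.png

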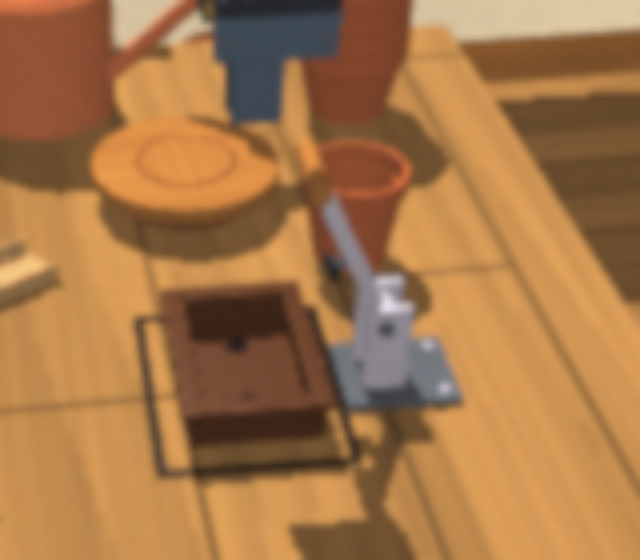

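The picture shows the tray inside the outline, the lever raised with its handle at crop (312,170), and the gripper beside and above it.

```bash
python3 -m pendant '[{"xyz":[0,0.02,0],"roll":0,"jaw":1},{"xyz":[0,0.038,0.005],"roll":0,"jaw":1},{"xyz":[0,0.042,0.015],"roll":0,"jaw":1},{"xyz":[0,0.042,0.026],"roll":0,"jaw":1},{"xyz":[0,0.042,0.03],"roll":0,"jaw":1},{"xyz":[0,0.042,0.034],"roll":0,"jaw":1},{"xyz":[0,0.042,0.037],"roll":0,"jaw":1},{"xyz":[0,0.042,0.038],"roll":0,"jaw":1}]'
```

```text
time_s: 13.6
ee_pos: [660.0, 149.2, 193.0]
ee_rot: [180.0, -0.0, 88.5]
force: [-0.2, 0.7, 0.3]
gripper_width: 0.2
```

```bash
python3 -m pendant '[{"xyz":[0,-0.005,0.005],"roll":0,"jaw":1},{"xyz":[0,-0.014,0.012],"roll":0,"jaw":1},{"xyz":[0,-0.023,0.019],"roll":0,"jaw":1},{"xyz":[0,-0.032,0.027],"roll":0,"jaw":1},{"xyz":[0,-0.04,0.035],"roll":0,"jaw":1},{"xyz":[0,-0.048,0.044],"roll":0,"jaw":1},{"xyz":[0,-0.055,0.054],"roll":0,"jaw":1},{"xyz":[0,-0.06,0.062],"roll":0,"jaw":1}]'
python3 - <<'E'
from h import *
im,d,P=cloud("side"); cv2.imwrite("pics/s4.png",cv2.resize(im[100:240,280:440],None,fx=4,fy=4))
to(587,152,94,88.4);to(585,152,70,88.4)
E
```

```text
time_s: 14.6
ee_pos: [599.7, 150.8, 130.2]
ee_rot: [-180.0, -0.0, 88.5]
force: [-1.9, 0.0, 2.2]
gripper_width: 0.5
xyz [ 0.001  -0.0117  0.0351] roll 0.1 | q [ 13.  26.  91.   0.  64. -75.]
xyz [ 0.001  -0.0136  0.0591] roll 0.1 | q [ 13.  26.  91.   0.  64. -75.]
```

View pics/s4.png

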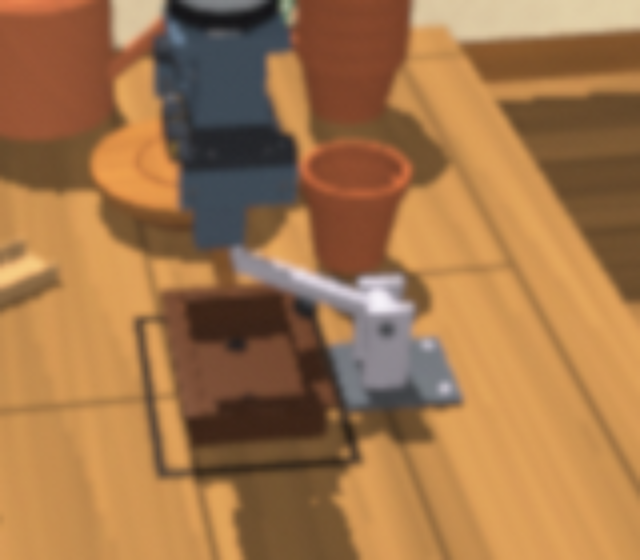

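The lever is following the fingertips, with the handle under the fingers at crop (222,250) and the tray unmoved. Continue down the arc.

```bash
python3 -m pendant '[{"xyz":[0,-0.004,0.009],"roll":0,"jaw":1},{"xyz":[0,-0.008,0.018],"roll":0,"jaw":1},{"xyz":[0,-0.01,0.027],"roll":0,"jaw":1},{"xyz":[0,-0.012,0.036],"roll":0,"jaw":1},{"xyz":[0,-0.013,0.045],"roll":0,"jaw":1},{"xyz":[0,-0.013,0.052],"roll":0,"jaw":1},{"xyz":[0,-0.013,0.057],"roll":0,"jaw":1},{"xyz":[0,-0.013,0.059],"roll":0,"jaw":1}]'
```

```text
time_s: 15.65
ee_pos: [587.2, 151.1, 71.6]
ee_rot: [-180.0, 0.0, 88.5]
force: [-0.9, -0.0, 1.3]
gripper_width: 0.3
```

Now ease down for contact, 1 mm at a time.

```bash
python3 -m pendant '[{"xyz":[0,0,0.001],"roll":0,"jaw":1},{"xyz":[0,0,0.001],"roll":0,"jaw":1},{"xyz":[0,0,0.002],"roll":0,"jaw":1},{"xyz":[0,0,0.002],"roll":0,"jaw":1},{"xyz":[0,0,0.003],"roll":0,"jaw":1},{"xyz":[0,0,0.003],"roll":0,"jaw":1},{"xyz":[0,0,0.003],"roll":0,"jaw":1},{"xyz":[0,0,0.003],"roll":0,"jaw":1}]'
```

```text
time_s: 16.65
ee_pos: [587.5, 151.2, 69.9]
ee_rot: [179.9, -0.0, 88.5]
force: [-0.6, -0.8, 5.7]
gripper_width: 0.5
```

```bash
python3 -m pendant '[{"xyz":[0,0,0.001],"roll":0,"jaw":1},{"xyz":[0,0,0.001],"roll":0,"jaw":1},{"xyz":[0,0,0.001],"roll":0,"jaw":1},{"xyz":[0,0,0.002],"roll":0,"jaw":1},{"xyz":[0,0,0.002],"roll":0,"jaw":1},{"xyz":[0,0,0.002],"roll":0,"jaw":1},{"xyz":[0,0,0.002],"roll":0,"jaw":1},{"xyz":[0,0,0.002],"roll":0,"jaw":1}]'
```

```text
time_s: 17.65
ee_pos: [587.5, 151.2, 69.4]
ee_rot: [179.9, -0.0, 88.5]
force: [-3.1, -0.5, 13.3]
gripper_width: 0.4
```

Firm contact: the force rises to 13 N while the tip barely moves at 69.4 mm (level is 70). Lift straight off and check.

```bash
python3 -m pendant '[{"xyz":[0,0,-0.004],"roll":0,"jaw":1},{"xyz":[0,0,-0.02],"roll":0,"jaw":1},{"xyz":[0,0,-0.06],"roll":0,"jaw":1},{"xyz":[0,0,-0.11],"roll":0,"jaw":1},{"xyz":[0,-0.04,-0.15],"roll":0,"jaw":1},{"xyz":[0,-0.09,-0.15],"roll":0,"jaw":1},{"xyz":[0,-0.14,-0.15],"roll":0,"jaw":1},{"xyz":[0,-0.19,-0.15],"roll":0,"jaw":1}]'
python3 - <<'E'
from h import *
im,d,P=cloud("top")
cv2.imwrite("pics/t5.png",cv2.resize(im[110:230,210:340],None,fx=4,fy=4,interpolation=cv2.INTER_CUBIC))
q=tray(im,P,(230,145,320,225));print("tray",rect(q))
hp=P[140:215,240:310].reshape(-1,3);k=hp[(hp[:,2]>55)&(hp[:,2]<95)&(hp[:,0]<600)];print("handle",k.mean(0) if len(k) else None,k.min(0),k.max(0))
im,d,P=cloud("side");cv2.imwrite("pics/s5.png",cv2.resize(im[130:230,290:420],None,fx=5,fy=5,interpolation=cv2.INTER_CUBIC))
E
```

```text
time_s: 18.65
ee_pos: [395.6, 156.1, 217.6]
ee_rot: [180.0, -0.0, 88.5]
force: [0.6, -0.1, -0.3]
gripper_width: 0.1
tray (array([616.9, 151.3]), array([160.1, 109. ]), 88.51)
handle [585.28096566 151.18584445  67.61328538] [575.97945797 116.36694877  55.527523  ] [599.67929019 185.62027173  73.55294266]
```

View pics/s5.png

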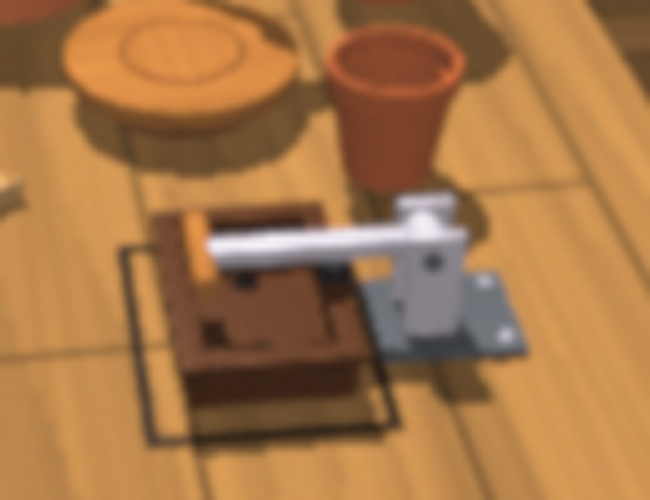

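View pics/t5.png

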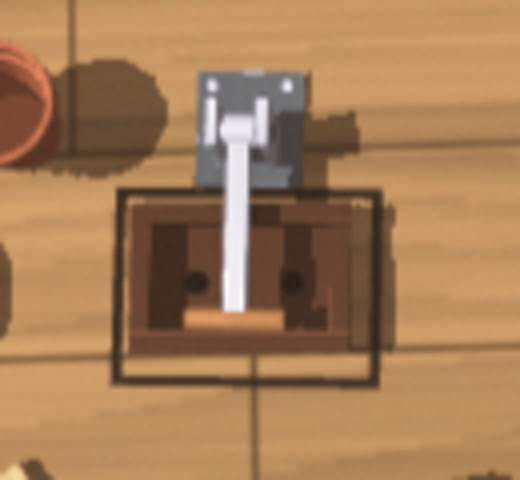

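The lever is level, the foot (side crop (335,268)) is on the rim, the tray is unmoved inside the outline, and the robot is clear.

```bash
python3 -c "
from workcell import env
print(env.job_done())"
```

```text
the job is handed in; nothing more can be done
None
```

I pushed the small brown tray into the outline, first in +y and then in +x, using the fingers against its outer sides and without lifting it. Then I pressed the lever down onto the rim with the shut fingers, backed off and handed the job in at about 18.8 s of the 61 s allowed.

- **Tray:** in the last top view it lies at (616.9, 151.3) mm and 88.5°. The outline measured (617.0, 151.3) mm and 88.4°. An earlier side view, before the lever was lowered, read about 2–3 mm differently, still well inside the 12 mm margin.
- **Lever:** the handle centre is at about (585, 151) mm with its top near 70 mm, which is level. The pressing force rose to 13 N with only 0.5 mm of further movement, so the foot is on the rim.
- **After release:** the lever stayed down and the tray did not move.
- **Other things on the board:** I did not touch any of them; I did not re-measure them at the end.
- **Refused command:** one move was refused because it lacked the "roll" key, with no effect on the scene.

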